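Lay a parts carton down on the scanning spot

ROBOT

A 6-joint arm with a two-finger parallel gripper is mounted at the origin on the work surface. World frame = base frame: x ahead of the robot, y to its left, z up, the work surface at z = 0. Lengths are in m, angles in rad, forces in N, time in s.
With the tool pointing down it reaches from about 0.275 to 1 m from the base axis. Payload 8.4 kg.
Tool frame: the origin (TCP) lies on the front face of the gripper's body, between the roots of the fingers; the fingertips stand arm.tip_reach ahead of it and the grasp point (between the pads) lies 54 mm ahead of it (arm.tip_reach is the distance from the TCP to the fingertips, in m); z points along the fingers, x is the direction in which the jaws open and shut, and the axes are right-handed (so a half turn about z gives the same grasp; the last joint's range is limited). The gripper opens to 85 mm and grips with 20 to 120 N. Pads are 22 mm wide; open, the fingers measure 114 mm over their backs; the gripper's body (76 mm by 85 mm) begins 54 mm behind the grasp point. The pads swing forward as they close: fully open they stand 13 mm farther back than shut.
Start: joints at [1.127, 0.353, 1.633, -0, 1.155, -0.002], TCP at [0.267, 0.565, 0.304] pointing down, gripper open.
Joint ranges: [-2.63, 2.63], [-0.92, 2.1], [0.06, 2.66], [-1.3, 4.44], [0, 2.69], [-3.02, 3.02]. Speed limits (rad/s): [2.22, 2.22, 2.79, 3.14, 3.14, 3.14].

INTERFACE

Orientations are given as a unit quaternion [x, y, z, w].
In Python, from plant import get_obs, viewer, finish_job, arm gives the robot as it stands. The module is installed in compiled form; this text tells all that it offers.
- The arm moves only by the shell command python3 -m inch 'ROWS' [FORCE]. ROWS is a JSON object of lists of equal length, an entry for each row: "dp": the shift along the tool's x, y, z in cm, a list of three; "turn": the turn, a rotation vector about the tool's x, y, z in rad, a list of three; "hand": the finger opening in cm, from 0 to 8.54. In form: {"dp": [[tx, ty, tz], ...], "turn": [[ax, ay, az], ...], "hand": [hand, ...]}. A call has 1 to 8 rows; each row shifts and turns the pose as measured when the row begins, along the tool's axes as they then stand; what a row does not reach is not made up. A row lasts 1/8 s, in which the tool goes at most 62.5 mm and 10.7 degrees, less where a joint would pass 70% of its speed; a pose out of reach is approached as far as the arm can. A call is refused whole if a number of a shift passes 6.25 or a number of a turn 0.188, either way. A call with a gripper value outside its range is refused whole. The fingers move at their own pace and stop on an object; FORCE is the grip in N (left out, the last holds). Time passes only in rows, so rows that do not move let the fingers close. It gives the time, the measured TCP pose, the force and the opening at its end, in the units of the state.
- get_obs(): the state, without advancing time (a new reading comes with each control period).
- viewer.snapshot(name): name is "scene" or "top" or "wrist"; returns a dict with "pixels" (420x560x3 uint8, red, green, blue), "K" (3x3 intrinsics, pixels), "rvec" (rotation vector, rad) and "tvec" (3), from world to camera coordinates, as OpenCV has them. Camera axes: x right, y down, z forward; pixel columns grow to the right and rows downward; lengths in m; the calibration is good to about 2 mm. The wrist camera is an equidistant fisheye: a pixel r from the principal point sees the ray r / f radians off the axis. A picture is of the moment at which its call begins. There is no depth.
- finish_job(): hands the job in, once; it reports no verdict.
The state is a dict: "clock": time; "q": joint angles; "joint_velocities": joint speeds; "effort": joint torques, N m; "tool_pos": TCP position; "eef_rot": TCP orientation; "wrist_force": force on the tool from outside, world axes, zero at the start; "moment": the same for the moment, N m; "grip_width": finger opening in m.
Only numpy, scipy, OpenCV 4.12 (cv2) and the standard library are available. Lean on these libraries where they do the work, as an engineer would, in place of code of your own. Each camera call takes 0.05 s, during which the arm holds its last target. There are 200 camera calls.

TASK

The small flat carton standing on the counter must lie on its broad side inside the taped rectangle to be scanned. Keeping it upright, first slide it with a low push towards the rectangle until the foot of its front face has crossed the nearest tape line, then push it near the top so that it tips over and comes to lie flat, wholly inside the rectangle. Do not pick it up, and leave the tall carton, the filter and the bearing where they are.

Things in the scene. Friction and masses are not known exactly. Their poses are not given: they have to be found in the camera images.
- outline: Rectangle of flat white tape on the counter, no height. 104 (x) by 96 mm (y) inside the 8 mm wide tape, 120 by 112 mm over it. Origin at its centre on the counter, z up; its x axis points up to 70 degrees either side of straight away from the robot. The small carton starts on its -x side, so +x is the way to slide and tip; the near tape line is 52 to 60 mm from the centre on the -x side.
- carton: The small carton, red with blank white panels: 36 mm thick (x), 64 mm wide (y), 64 mm tall (z), 0.15 to 0.3 kg. Origin at the centre of its underside. Starts upright, broad front face (+x, 18 mm from the middle) towards the outline within 8 degrees, 25 to 60 mm short of the near tape line's outer edge, at most 12 mm off the outline's centre line.
- carton_center (a point): Centre of the small carton, 32 mm up standing, 18 mm up lying on a broad side. Pushed within 15 mm of the counter it slides upright; pushed above 42 mm it tips about its front lower edge, goes over at about 29 degrees and falls, that edge staying about where it was: lying, it reaches 64 mm on from there.
- carton_foot_left (a point): Lower left corner of the small carton, half-way through its 36 mm thickness: 32 mm to +y of its middle, at its underside
- carton_foot_right (a point): Lower right corner of the small carton, half-way through its 36 mm thickness: 32 mm to -y of its middle, at its underside
- carton_head_left (a point): Upper left corner of the small carton, half-way through its 36 mm thickness: 32 mm to +y of its middle, at its top
- carton_head_right (a point): Upper right corner of the small carton, half-way through its 36 mm thickness: 32 mm to -y of its middle, at its top
- tall_carton: Bystander: loose larger upright carton of the same make, 62 by 62 mm, 105 mm tall, origin at the centre of its underside; stands beside the outline on its -y side, 135 mm or more from the outline's centre line.
- oil_filter: Bystander: loose upright round filter canister, white with a blue band, 67 mm across, 82 mm tall, origin at the centre of its underside; stands off the near +y corner of the outline, 130 mm or more to +y of the outline's centre line, abreast of the small carton's start.
- bearing: Bystander: loose steel ball bearing lying flat, 72 mm outside, 35 mm bore, 21 mm high, origin at the centre of its underside; lies beside the outline on its +y side, 120 mm or more from the outline's centre line.
Not all that is in view belongs to the job. What is shaped like the carton but black or grey is not meant.

How it is judged:
On the way, in this order (a step that is already met when the one before it is completed fails the run):
1. the small carton, still upright, has been slid until its front face has crossed the near tape line (front face at or past the line's outer edge) (x of carton in the frame of outline between -0.078 and 0.06 m and angle between carton's own z axis and vertical below 0.2 rad), for 0.2 s.
2. the small carton has been tipped over and lies flat on a broad side ((angle between carton's own x axis and vertical below 0.1 rad or angle between carton's own x axis and vertical above 3.04 rad)), for 0.2 s.
At the end, for the whole second after the job is handed in: The small carton lies flat on a broad side on the counter (within 0.1 rad), at rest, with all four of its corners inside the outer edge of the tape rectangle (it may overlap the 8 mm tape but not reach beyond it) ((angle between carton's own x axis and vertical below 0.1 rad or angle between carton's own x axis and vertical above 3.04 rad) and height (world z) of carton_center below 0.022 m and x of carton_foot_left in the frame of outline between -0.06 and 0.06 m and y of carton_foot_left in the frame of outline between -0.056 and 0.056 m and x of carton_foot_right in the frame of outline between -0.06 and 0.06 m and y of carton_foot_right in the frame of outline between -0.056 and 0.056 m and x of carton_head_left in the frame of outline between -0.06 and 0.06 m and y of carton_head_left in the frame of outline between -0.056 and 0.056 m and x of carton_head_right in the frame of outline between -0.06 and 0.06 m and y of carton_head_right in the frame of outline between -0.056 and 0.056 m and linear speed of carton below 0.01 m/s and angular speed of carton below 0.1 rad/s); the robot touches nothing.
It fails at once if the small carton is lifted off the counter (centre above 52 mm) (height (world z) of carton_center above 0.052 m).
It fails at once if the tall carton is moved by more than 15 mm or tipped (distance of tall_carton from where it was at the start of the episode above 0.015 m or angle between tall_carton's own z axis and vertical above 0.3 rad).
It fails at once if the oil filter is moved by more than 15 mm or tipped (distance of oil_filter from where it was at the start of the episode above 0.015 m or angle between oil_filter's own z axis and vertical above 0.3 rad).
It fails at once if the bearing is moved by more than 15 mm or tipped (distance of bearing from where it was at the start of the episode above 0.015 m or angle between bearing's own z axis and vertical above 0.3 rad).
It also fails if it takes over 38 s, if anything falls off the work surface, if the arm or the gripper's body presses on something with over 40 N, if the wrist force passes 120 N, or if a joint passes its speed limit or range.

## Working session

There is one attempt and no reset: what is moved stays moved. The work goes in short steps, Python scripts to look and compute and a shell command to move; the robot and the scene stay as the last step left them, time stands still between calls to the robot, and variables do not carry over. Pictures are saved under pics/ and viewed, about 8 in all and at most 12, crops included, and the job is handed in when it is done.

```bash
mkdir -p pics; cat > h.py <<'E'
import numpy as np,cv2
from plant import get_obs,viewer,arm
from scipy.spatial.transform import Rotation as R
def snap(n,f):
    s=viewer.snapshot(n); cv2.imwrite('pics/'+f,cv2.cvtColor(s['pixels'],cv2.COLOR_RGB2BGR)); np.savez('pics/'+f+'.npz',**s); return s
def ray(s,uv,z):
    uv=np.array(uv,float).reshape(-1,2); K=np.array(s['K']); Rm=cv2.Rodrigues(np.array(s['rvec'],float))[0]; t=np.array(s['tvec'],float).ravel()
    d=np.c_[uv,np.ones(len(uv))]@np.linalg.inv(K).T@Rm; c=-Rm.T@t
    return c+d*((z-c[2])/d[:,2])[:,None]
E
python3 - <<'E'
from h import *
snap('scene','s1.png');snap('top','t1.png');print(get_obs(),arm.tip_reach)
E
```

```text
{'clock': 0.1, 'q': array([ 1.12658648e+00,  3.53591098e-01,  1.63407594e+00, -1.73482317e-06,
        1.15522429e+00, -2.37114843e-03]), 'joint_velocities': array([-0.00022474, -0.00117722, -0.00011386, -0.00227073,  0.00158611,
        0.00027363]), 'effort': array([-1.21189038e-03, -6.06353116e+01, -3.42821324e+01, -2.00804411e-04,
        3.98071294e-03,  5.87985852e-06]), 'tool_pos': array([0.2670843 , 0.56466912, 0.30322216]), 'eef_rot': array([ 8.44867171e-01,  5.34975739e-01, -5.49002285e-04,  3.46748420e-04]), 'wrist_force': array([ 0.95229828, -0.5308747 ,  0.59319287]), 'moment': array([ 0.00836071, -0.01735671,  0.00046526]), 'grip_width': 0.08524355848438538} 0.0726
```

View pics/t1.png

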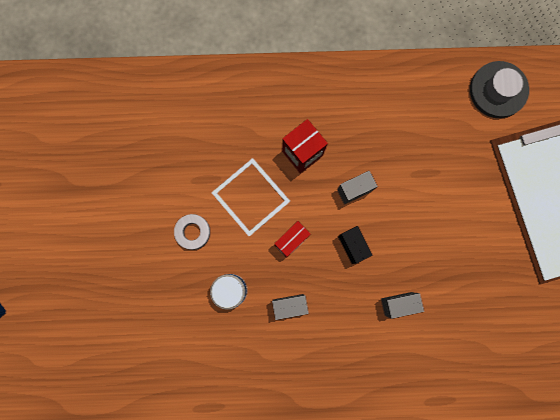

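View pics/s1.png

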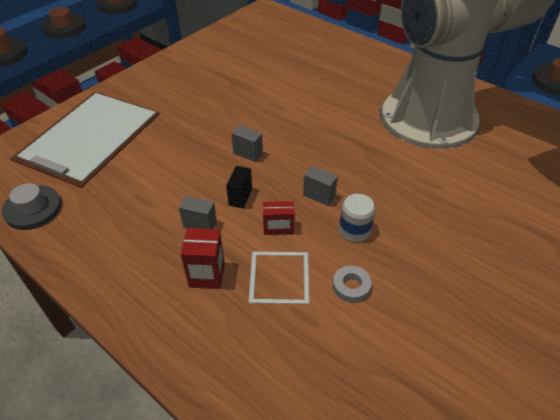

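The top view shows the tape rectangle with corners near (252,160), (289,200), (249,235) and (213,193). The small red carton is at (292,239), the tall one at (304,145), the bearing at (192,232) and the filter at (228,292). The grey and black boxes are decoys.

```bash
cat > m.py <<'E'
from h import *
import sys
def order(c): return c
def measure(s,z=0.064,box=(255,210,330,275)):
    im=cv2.cvtColor(s['pixels'],cv2.COLOR_RGB2HSV)
    w=((im[...,1]<60)&(im[...,2]>150)).astype(np.uint8)
    cs=cv2.findContours(w,cv2.RETR_EXTERNAL,cv2.CHAIN_APPROX_NONE)[0]
    o=None
    for c in cs:
        m=c.mean((0,1))
        if 200<m[0]<300 and 150<m[1]<245 and cv2.contourArea(c)>1500: o=c
    r=((im[...,2]>110)&(im[...,1]>190)&((im[...,0]<5)|(im[...,0]>174))).astype(np.uint8)
    x0,y0,x1,y1=box; mk=np.zeros_like(r); mk[y0:y1,x0:x1]=r[y0:y1,x0:x1]
    return o,mk
if __name__=='__main__':
    d=np.load('pics/t1.png.npz'); s={k:d[k] for k in d}
    o,mk=measure(s)
    P=ray(s,o.reshape(-1,2),0)[:,:2]; rc=cv2.minAreaRect((P*1000).astype(np.float32)); print('outline',rc)
    n=cv2.findContours(mk,cv2.RETR_EXTERNAL,cv2.CHAIN_APPROX_NONE)[0]; n=max(n,key=cv2.contourArea)
    P=ray(s,n.reshape(-1,2),.064)[:,:2]; rc=cv2.minAreaRect((P*1000).astype(np.float32)); print('carton',rc)
    for nm,u,z in (('tall',(304,141),.105),('filter',(228,292),.082),('bearing',(192,232),.021),('grey1',(290,307),.06),('black',(355,245),.06),('grey2',(357,185),.06),('grey3',(405,305),.06)): print(nm,ray(s,u,z)[0])
    print(cv2.Rodrigues(s['rvec'])[0], s['K'])
    im=cv2.cvtColor(s['pixels'],cv2.COLOR_RGB2BGR).copy(); im[mk>0]=(0,255,0); cv2.drawContours(im,[o],-1,(255,0,255),1)
    cv2.imwrite('pics/m.png',cv2.resize(im[140:320,180:400],None,fx=3,fy=3,interpolation=0))
E
python3 m.py
```

```text
outline ((638.9907836914062, 29.731704711914062), (120.12701416015625, 111.85552978515625), 39.123104095458984)
carton ((553.410888671875, -44.7435188293457), (15.156722068786621, 62.878143310546875), 41.99869918823242)
tall [ 0.72656443 -0.07859719  0.105     ]
filter [0.44791874 0.07220476 0.082     ]
bearing [0.56722518 0.14795344 0.021     ]
grey1 [ 0.41565566 -0.04322378  0.06      ]
black [ 0.5297758 -0.1723575  0.06     ]
grey2 [ 0.6467943  -0.18185211  0.06      ]
grey3 [ 0.41317277 -0.2619156   0.06      ]
[[-2.86924584e-02 -9.99581980e-01 -3.55077976e-03]
 [-9.91900181e-01  2.89113210e-02 -1.23685757e-01]
 [ 1.23736711e-01 -2.68293341e-05 -9.92315084e-01]] [[528.80923148   0.         273.90154186]
 [  0.         528.80923148 207.4256383 ]
 [  0.           0.           1.        ]]
```

View pics/m.png

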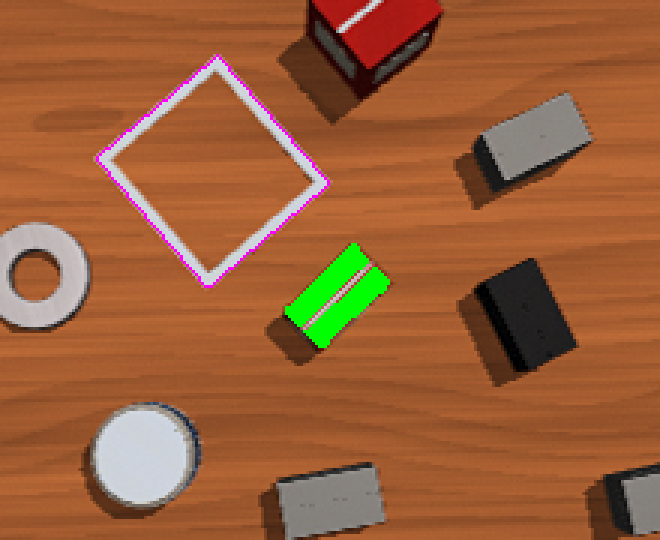

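```bash
cat > st.py <<'E'
from m import *
O=np.array([.639,.0297]);A=np.radians(39.1); ex=np.array([np.cos(A),np.sin(A)]); ey=np.array([-ex[1],ex[0]])
def toO(p): p=np.asarray(p)[...,:2]-O; return np.stack([p@ex,p@ey],-1)
def carton(s,z=.064,box=(255,210,330,275)):
    _,mk=measure(s,z,box); mk=cv2.morphologyEx(mk,cv2.MORPH_CLOSE,np.ones((5,5),np.uint8)); uv=np.argwhere(mk)[:,::-1]
    P=ray(s,uv,z)[:,:2]; rc=cv2.minAreaRect((P*1000).astype(np.float32)); return rc,toO(np.array(rc[0])/1000)*1000
if __name__=='__main__':
    d=np.load('pics/t1.png.npz'); s={k:d[k] for k in d}
    print(carton(s))
    for n,p in dict(tall=(.7266,-.0786),filt=(.448,.072),bear=(.567,.148),grey1=(.4157,-.043),black=(.53,-.172)).items(): print(n,toO(p))
    o=get_obs(); print(R.from_quat(o['eef_rot']).as_matrix())
E
python3 st.py
```

```text
(((545.824951171875, -51.5736083984375), (35.572086334228516, 62.878143310546875), 41.998695373535156), array([-123.56546047,   -4.30884263]))
tall [-0.00032052 -0.13929303]
filt [-0.12154728  0.15328584]
bear [0.01873361 0.13721495]
grey1 [-0.21914129  0.08441133]
black [-0.21179637 -0.0877849 ]
[[ 4.27601315e-01  9.03967259e-01 -5.56664031e-04]
 [ 9.03966497e-01 -4.27601678e-01 -1.17331852e-03]
 [-1.29867200e-03 -1.49309166e-06 -9.99999157e-01]]
```

The outline is centred at (0.639, 0.030) with x at 39.1°, and its size matches. The carton is at (-123.6, -4.3) mm in the outline frame, 3° off in yaw. I'll push with the two fingers set 35 mm apart, so they make two contacts across the 64 mm width.

```bash
python3 -m inch '{"dp":[[-4,4.1,0],[-4,4.1,0],[-4,4.1,0],[-4,4.1,0],[-4,4.1,0],[-4,4.1,0],[-4,4.1,0],[-4,4.1,0]],"turn":[[0,0,0],[0,0,0],[0,0,0],[0,0,0],[0,0,0],[0,0,0],[0,0,0],[0,0,0]],"hand":[3.5,3.5,3.5,3.5,3.5,3.5,3.5,3.5]}'
python3 -m inch '{"dp":[[-4,4.1,0],[-4,4.1,0],[-4,4.1,0],[-4,4.1,0],[0,0,0],[0,0,0],[0,0,0],[0,0,0]],"turn":[[0,0,0],[0,0,0],[0,0,0],[0,0,0],[0,0,0.18],[0,0,0.18],[0,0,0.18],[0,0,0.18]],"hand":[3.5,3.5,3.5,3.5,3.5,3.5,3.5,3.5]}'
python3 -m inch '{"dp":[[0,0,0],[0,0,0],[0,0,0],[0,0,0],[0,0,0],[0,0,0],[0,0,0]],"turn":[[0,0,0.18],[0,0,0.18],[0,0,0.18],[0,0,0.18],[0,0,0.18],[0,0,0.18],[0,0,0.18]],"hand":[3.5,3.5,3.5,3.5,3.5,3.5,3.5]}'
cat > go.py <<'E'
from st import *
import sys
x,y,z=map(float,sys.argv[1:4]); o=get_obs(); M=R.from_quat(o['eef_rot']).as_matrix()
T=np.c_[np.r_[-ey,0],np.r_[-ex,0],[0,0,-1]]
w=np.r_[O+x/1e3*ex+y/1e3*ey,z/1e3]
print('clock',o['clock'],'at',toO(o['tool_pos'])*1e3,o['tool_pos'][2],'dp cm',M.T@(w-o['tool_pos'])*100,'turn',R.from_matrix(M.T@T).as_rotvec(),'w',o['grip_width'],'F',o['wrist_force'],'q6',o['q'][5])
E
python3 go.py -175 -4 160
```

```text
clock: 1.1
tool_pos: [0.4296, 0.1256, 0.3017]
eef_rot: [0.843, 0.538, -0.001, 0.001]
wrist_force: [0.9, 1.1, 0.7]
grip_width: 0.0353
clock: 2.1
tool_pos: [0.5123, -0.1014, 0.3004]
eef_rot: [0.981, 0.193, -0.001, 0.001]
wrist_force: [0.7, -0.3, 0.5]
grip_width: 0.0348
clock: 2.98
tool_pos: [0.5106, -0.1012, 0.2981]
eef_rot: [0.897, -0.441, -0.003, 0.002]
wrist_force: [-0.3, -0.5, -0.2]
grip_width: 0.0348
clock 2.975 at [-182.19542298  -20.6501288 ] 0.29811436957033255 dp cm [-1.62899504 -0.759366   13.81359976] turn [ 0.00596773  0.00399242 -0.02587006] w 0.034803835756496676 F [-0.28903846 -0.46509023 -0.19271903] q6 0.7176994590213266
```

```bash
python3 -m inch '{"dp":[[-0.8,-0.3,4],[-0.8,-0.3,4],[0,0,4],[0,0,1.8],[0,0,0]],"turn":[[0.006,0.004,-0.026],[0,0,0],[0,0,0],[0,0,0],[0,0,0]],"hand":[3.5,3.5,3.5,3.5,3.5]}'
python3 go.py -175 -4 79
python3 - <<'E'
from st import *
s=snap('wrist','w1.png')
E
```

```text
clock: 3.6
tool_pos: [0.5049, -0.0845, 0.1562]
eef_rot: [0.902, -0.431, 0.0, -0.0]
wrist_force: [0.3, -0.3, 0.6]
grip_width: 0.0348
clock 3.6 at [-176.08197791   -4.07896359] 0.15622837206420992 dp cm [-0.0117964  -0.10535518  7.72287154] turn [-0.00036521 -0.00047386 -0.00225198] w 0.034783965462512924 F [ 0.2580556  -0.29093386  0.61933205] q6 0.7219082674671924
```

View pics/w1.png

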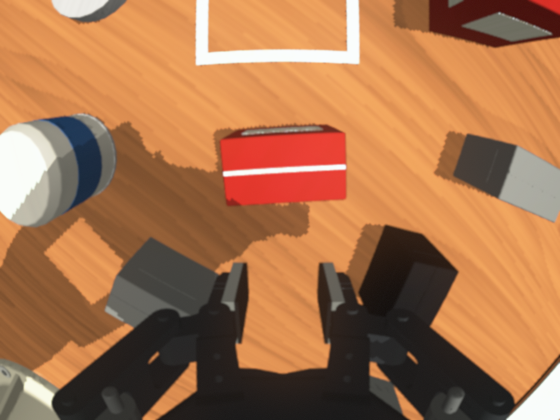

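The wrist view shows the carton top centred at about (285,168), ahead of the fingers at (235,300) and (330,300). The decoys are clear of both fingers, so I'll descend.

```bash
python3 -m inch '{"dp":[[0,0,3],[0,0,2.7],[0,0,2],[0,0,0.2],[0,0,0]],"turn":[[0,0,0],[0,0,0],[0,0,0],[0,0,0],[0,0,0]],"hand":[3.5,3.5,3.5,3.5,3.5]}'
python3 go.py -159 -4 78
```

```text
clock: 4.28
tool_pos: [0.5102, -0.0856, 0.082]
eef_rot: [0.902, -0.431, 0.006, -0.002]
wrist_force: [0.2, -0.0, 0.4]
grip_width: 0.0349
clock 4.275 at [-172.70012798   -8.24079134] 0.08201914412351333 dp cm [-0.43120831 -1.3657863   0.408657  ] turn [-0.00768772 -0.008824   -0.0025973 ] w 0.0348567182339384 F [ 0.21893877 -0.01779544  0.39864868] q6 0.7218966268817302
```

```bash
python3 -m inch '{"dp":[[-0.4,-0.4,0.3],[0,-0.5,0],[0,-0.5,0],[0,-0.6,0],[0,-0.6,0],[0,-0.6,0],[0,-0.6,0],[0,-0.6,0]],"turn":[[-0.008,-0.009,-0.003],[0,0,0],[0,0,0],[0,0,0],[0,0,0],[0,0,0],[0,0,0],[0,0,0]],"hand":[3.5,3.5,3.5,3.5,3.5,3.5,3.5,3.5]}'
python3 go.py -79 -4 79
python3 - <<'E'
from st import *
snap('wrist','w2.png')
E
```

```text
clock: 5.28
tool_pos: [0.5449, -0.0529, 0.0813]
eef_rot: [0.903, -0.429, 0.001, 0.0]
wrist_force: [-1.8, -0.6, 0.5]
grip_width: 0.035
clock 5.275 at [-125.12645533   -4.68990136] 0.08127636912903137 dp cm [-0.06574011 -4.61255262  0.23046379] turn [-0.00063241 -0.00133856  0.00077107] w 0.034972659556414085 F [-1.7978588  -0.64145951  0.5306484 ] q6 0.7890705371502117
```

View pics/w2.png

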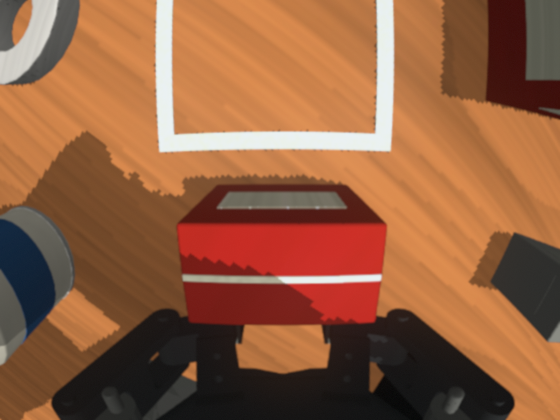

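The carton is square in front of both fingers and upright, with its front foot still short of the near tape line (row ~140). I'll keep pushing.

```bash
python3 -m inch '{"dp":[[0,-0.5,0.15],[0,-0.6,0.05],[0,-0.6,0],[0,-0.6,0],[0,-0.6,0],[0,-0.6,0],[0,-0.5,0],[0,-0.3,0]],"turn":[[0,0,0],[0,0,0],[0,0,0],[0,0,0],[0,0,0],[0,0,0],[0,0,0],[0,0,0]],"hand":[3.5,3.5,3.5,3.5,3.5,3.5,3.5,3.5]}'
python3 -m inch '{"dp":[[0,0,0],[0,0,0]],"turn":[[0,0,0],[0,0,0]],"hand":[3.5,3.5]}'
python3 go.py -79 -4 79
python3 - <<'E'
from st import *
snap('wrist','w3.png');s=snap('top','t3.png')
E
```

```text
clock: 6.32
tool_pos: [0.5812, -0.0234, 0.0791]
eef_rot: [0.903, -0.429, 0.001, -0.0]
wrist_force: [-2.2, -0.4, 1.3]
grip_width: 0.0351
clock: 6.58
tool_pos: [0.5813, -0.0233, 0.0791]
eef_rot: [0.903, -0.429, 0.001, -0.0]
wrist_force: [-0.1, -0.0, -0.8]
grip_width: 0.0353
clock 6.575 at [-78.18274519  -4.7444574 ] 0.07907300255958402 dp cm [-0.0745364   0.08166348  0.00706512] turn [-0.0013319  -0.00169585  0.00096069] w 0.035281008453474066 F [-0.07378922 -0.04215564 -0.84717575] q6 0.8454409622262464
```

```bash
python3 -c "
import cv2,numpy as np
a=cv2.imread('pics/w3.png');b=cv2.imread('pics/t3.png')
cv2.imwrite('pics/c3.png',np.hstack([cv2.resize(a,(400,300)),cv2.resize(b[140:290,170:370],(400,300))]))"
```

```text
(no output)
```

View pics/c3.png

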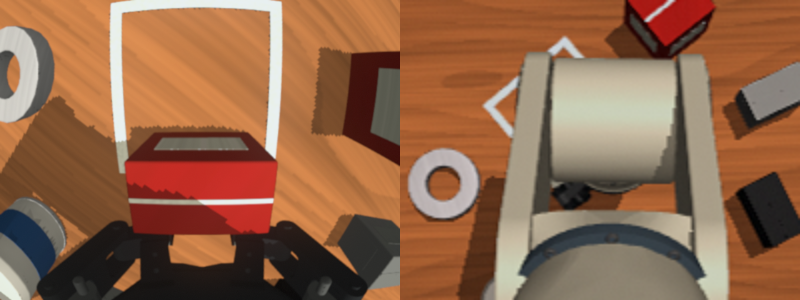

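The wrist view shows the carton straddling the near tape line, upright and square. I'll check its x by casting a ray through the front top edge.

```bash
python3 - <<'E'
from st import *
d=np.load('pics/w3.png.npz'); s={k:d[k] for k in d}
K=s['K']; Rm=cv2.Rodrigues(s['rvec'])[0]
def fr(uv,z):
    p=np.array(uv,float)-K[:2,2]; r=np.hypot(*p); th=r/K[0,0]
    d=Rm.T@np.r_[p/r*np.sin(th),np.cos(th)]; c=-Rm.T@s['tvec'].ravel(); return toO(c+d*(z-c[2])/d[2])*1e3
for n,uv,z in (('frontL',(177,226),.064),('frontR',(388,226),.064),('rearL',(184,328),.064),('rearR',(378,329),.064),('tape far in L',(168,14),0),('tape farR',(380,14),0)): print(n,fr(uv,z))
E
```

```text
frontL [-28.05062408  26.47058726]
frontR [-27.98361082 -35.2652612 ]
rearL [-66.05684659  29.5662188 ]
rearR [-66.38968915 -37.45151938]
tape far in L [52.28046677 49.24652652]
tape farR [ 51.35942916 -49.48105998]
```

Front face is at about -29 mm and square, so tipping there should leave it lying from about -29 to +35 mm. Next I back off, raise and push near the top.

```bash
python3 -m inch '{"dp":[[0,0.8,0],[0,0,-2],[0,0,-2.2],[0,0,0],[0,-0.4,0],[0,-0.5,0]],"turn":[[0,0,0],[0,0,0],[0,0,0],[0,0,0],[0,0,0],[0,0,0]],"hand":[3.5,3.5,3.5,3.5,3.5,3.5]}'
python3 go.py -78 -4 121
```

```text
clock: 7.42
tool_pos: [0.5819, -0.0233, 0.1249]
eef_rot: [0.903, -0.43, 0.002, -0.001]
wrist_force: [-1.0, -0.9, -0.1]
grip_width: 0.035
clock 7.425 at [-77.73472148  -5.17320933] 0.12494438329396845 dp cm [-0.11840507  0.02768878  0.39403438] turn [-0.00282214 -0.00277817 -0.00041008] w 0.03498713582086507 F [-1.02245571 -0.91233194 -0.12839575] q6 0.8464330723781255
```

```bash
python3 -m inch '{"dp":[[0,-0.3,0.3],[0,-0.4,0],[0,-0.4,0],[0,-0.4,0],[0,-0.4,0],[0,-0.4,0]],"turn":[[0,0,0],[0,0,0],[0,0,0],[0,0,0],[0,0,0],[0,0,0]],"hand":[3.5,3.5,3.5,3.5,3.5,3.5]}'
python3 go.py -43 -4 121
python3 - <<'E'
from st import *
snap('wrist','w4.png')
E
```

```text
clock: 8.18
tool_pos: [0.6006, -0.0074, 0.1203]
eef_rot: [0.903, -0.43, 0.001, -0.0]
wrist_force: [-0.1, 0.4, 0.3]
grip_width: 0.0351
clock 8.175 at [-53.212776    -4.62148235] 0.12028192117706975 dp cm [-0.06193608 -1.02135856 -0.07083306] turn [-0.00102847 -0.00121803  0.00012267] w 0.03510290937430564 F [-0.14263643  0.39231963  0.25596137] q6 0.8737521996222292
```

View pics/w4.png

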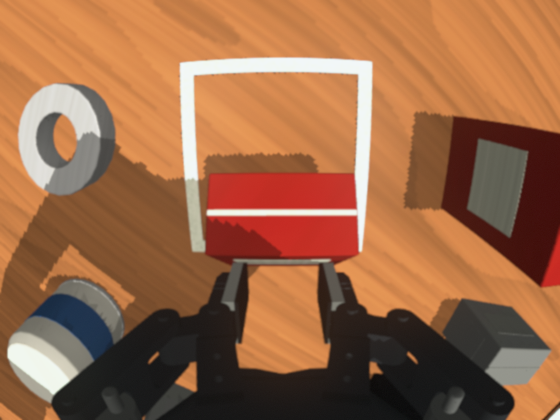

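The carton is tilting: a sliver of its rear face shows at row ~260 and both fingers are on it. It needs a little more push.

```bash
python3 -m inch '{"dp":[[0,-0.4,0],[0,-0.4,0],[0,-0.4,0],[0,0,0],[0,0,0]],"turn":[[0,0,0],[0,0,0],[0,0,0],[0,0,0],[0,0,0]],"hand":[3.5,3.5,3.5,3.5,3.5]}'
python3 - <<'E'
from st import *
snap('wrist','w5.png')
E
```

```text
clock: 8.85
tool_pos: [0.6111, 0.0011, 0.1204]
eef_rot: [0.903, -0.43, 0.001, -0.0]
wrist_force: [-1.2, -0.2, 0.5]
grip_width: 0.0345
```

View pics/w5.png

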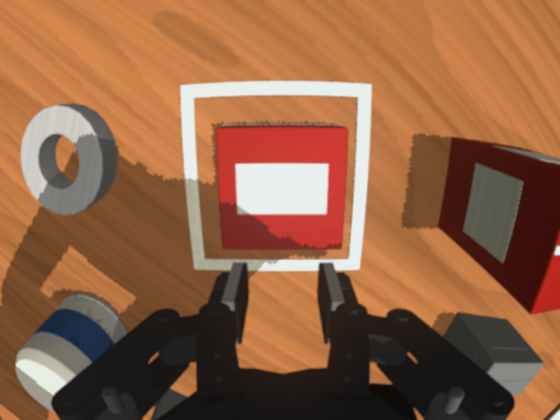

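The carton lies flat with its blank panel up, spanning about (218–348, 126–250), inside the tape with room on every side. I'll raise the arm clear and check from above.

```bash
python3 -m inch '{"dp":[[0,0.5,-2],[0,1.5,-4],[0,3,-4],[0,5,-2],[0,5,-1],[0,5,0],[0,5,0],[0,0,0]],"turn":[[0,0,0],[0,0,0],[0,0,0],[0,0,0],[0,0,0],[0,0,0],[0,0,0],[0,0,0]],"hand":[3.5,3.5,3.5,3.5,3.5,3.5,3.5,3.5]}'
python3 -m inch '{"dp":[[5,0,0],[5,0,0],[5,0,0],[5,0,0],[5,0,0],[5,0,0],[5,0,0],[0,0,0]],"turn":[[0,0,0],[0,0,0],[0,0,0],[0,0,0],[0,0,0],[0,0,0],[0,0,0],[0,0,0]],"hand":[3.5,3.5,3.5,3.5,3.5,3.5,3.5,3.5]}'
python3 - <<'E'
from st import *
s=snap('top','t6.png')
im=cv2.cvtColor(s['pixels'],cv2.COLOR_RGB2HSV)
r=((im[...,2]>90)&(im[...,1]>190)&((im[...,0]<4)|(im[...,0]>174))).astype(np.uint8)
m=np.zeros_like(r); m[165:232,220:283]=r[165:232,220:283]
c=max(cv2.findContours(m,cv2.RETR_EXTERNAL,cv2.CHAIN_APPROX_NONE)[0],key=cv2.contourArea).reshape(-1,2)
P=toO(ray(s,c,.036))*1e3
rc=cv2.minAreaRect(P.astype(np.float32)); print(rc,cv2.boxPoints(rc)); print(get_obs()['wrist_force'],get_obs()['clock'])
E
```

```text
clock: 9.9
tool_pos: [0.4103, -0.1621, 0.2633]
eef_rot: [0.903, -0.429, 0.006, -0.001]
wrist_force: [0.6, -0.2, 0.5]
grip_width: 0.0353
clock: 10.9
tool_pos: [0.6419, -0.4396, 0.277]
eef_rot: [0.903, -0.429, 0.012, -0.001]
wrist_force: [0.1, 0.8, -0.3]
grip_width: 0.0349
((3.323667526245117, -3.4137744903564453), (63.55158233642578, 63.71064376831055), 89.92438507080078) [[-28.57356  -35.147495]
 [ 35.137028 -35.23158 ]
 [ 35.220894  28.319946]
 [-28.489693  28.40403 ]]
[-0.49038745 -0.17985736 -0.9861231 ] 10.95
```

View pics/t6.png

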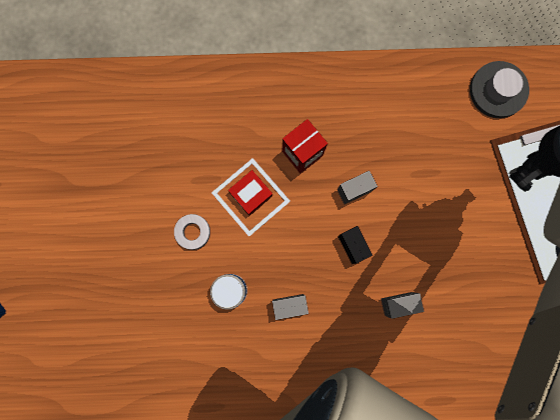

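The top view shows the carton flat at (250,192) inside the tape, about 21 mm or more inside the outer edge on all sides. The bystanders are at the same pixels as at the start.

```bash
python3 -c "
from plant import finish_job
print(finish_job())"
```

```text
the job is handed in; nothing more can be done
None
```

The small carton now lies flat on its broad side, wholly inside the taped rectangle, and the job was handed in at about 11 s. No verdict is reported, so this rests on my own checks.

- **Slide:** I pushed the carton low with two fingers set 35 mm apart. It stayed upright and stopped with its front face about 30 mm past the near tape line's outer edge.
- **Tip:** I then pushed it at about 52 mm height. It went over and fell flat without being lifted.
- **Final top view:** The carton covers x from -28.6 to 35.2 mm and y from -35.2 to 28.4 mm in the outline frame. That is at least 20 mm inside the outer tape edge on every side. Its measured outline is 64 by 64 mm and square to the tape.
- **Bystanders and arm:** The tall carton, filter and bearing sit at the same pixels as at the start. The arm is clear of everything, and the wrist force stayed below about 3 N at each reading.

No check failed or disagreed by more than a few millimetres.

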